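# Pry the cover of a gear housing out of its catches

## Task

Take the pry bar, put its blade over the round rest and under the lip of the black cover on the gear housing, and lever the lip up until the cover springs out of its two ball catches and stays up on them, its far edge still in place on the housing. Touch the cover only with the bar, then lay the bar flat on the bench, clear of the housing, and let go. Leave the other parts on the bench where they are.

Things in the scene. Friction and masses are not known exactly. Their poses are not given: they have to be found in the camera images.
- housing: Cast aluminium gear housing, 110 (x) x 100 mm, on a dark fixture plate 150 x 130 x 20 mm, fixed. Origin: centre of the plate's underside, on the bench; z up. Flat top at z = 90 mm, covered by the black cover. Prying side: -x, housing wall at x = -55 mm. At x = -49, y = +-52 mm stand two small blocks (to z = 107 mm) with sprung balls that snap over the cover's side edges.
- pry_bar_rest (a point): Fulcrum: middle of the top of a round steel bar along y (10 mm thick, 76 mm long) in front of the lip, at housing (-110, 0, 78) mm, same axes. It is held by two arms from the housing wall at y = +-32 mm, 8 mm wide, tops at z = 75 mm. Between its top and the height of the shut lip's underside (z = 90 mm) are 12 mm, open to -x.
- cover: Black plastic plate 122 (x) x 80 x 4 mm with a raised ribbed panel, on the housing. Origin: centre of its underside, when shut at housing (-16, 0, 90) mm, same axes. The -x end is the lip, reaching to housing x = -77 mm; the far end is tucked under a fixed tongue.
- cover_lip (a point): Middle of the underside of the cover's lip, when shut at housing (-65, 0, 90) mm. About 10 to 12 N upwards here opens the ball catches; after a rise of about 9 mm the cover springs past the balls, which then carry it with the lip about 14 mm up.
- bar: Pry bar, 240 mm long, about 0.2 kg, lying on the bench. Origin: middle of its length, on its underside; +x points to the tip. Steel blade 20 mm wide, 5 mm thick, from x = -10 to 120 mm; black square handle 22 mm wide and tall, from x = -120 to -10 mm; both have their underside at z = 0.
- bar_tip (a point): End of the blade, middle of its thickness: bar frame (120, 0, 2.5) mm.
- bar_grip (a point): A good place to grip the handle across its 22 mm width, near the balance point: bar frame (-35, 0, 11) mm.
- piston: aluminium piston standing upright, 60 mm diameter, 50 mm tall, a bystander; origin: centre of its underside
- pinion: steel toothed gear lying flat, 84 mm diameter, 18 mm thick with a 34 mm tall hub, a bystander; origin: centre of its underside
- bearing: steel ring lying flat, 52 mm diameter, 15 mm thick, a bystander; origin: centre of its underside
- jar: closed amber jar of small parts, 44 mm diameter, 60 mm tall, a bystander; origin: centre of its underside
- roller: steel roller pin standing upright, 24 mm diameter, 60 mm tall, a bystander; origin: centre of its underside
- wrench: steel open-ended wrench lying flat, 170 mm long, a bystander; origin: on its underside, near the middle
There are look-alikes about, which are no part of the job. There is more than one size of the bar; the one meant has the size given above. Of the things that look like the cover, the smaller one is meant.

How it is judged:
By the outcome, as a careful person would: the job done as asked, in the order asked, and still so for the second after the job is handed in, with the robot touching nothing.
It also fails if it takes over 53 s, if anything falls off the work surface, if the arm or the gripper's body presses on something with over 40 N, if the wrist force passes 120 N, or if a joint passes its speed limit or range.

## Robot

A 6-joint arm with a two-finger parallel gripper is mounted at the origin on the work surface. World frame = base frame: x ahead of the robot, y to its left, z up, the work surface at z = 0. Lengths are in m, angles in degrees, forces in N, time in s.
With the tool pointing down it reaches from about 0.4 to 0.825 m from the base axis. Payload 7 kg.
Tool frame: the origin (TCP) lies between the finger pads; the fingertips stand 19 mm ahead of it and the grasp point (between the pads) is the TCP (r.finger_overhang is the distance from the TCP to the fingertips, in m); z points along the fingers, y is the direction in which the jaws open and shut (so a half turn about z gives the same grasp; the last joint's range is limited). The gripper opens to 88 mm and grips with 3 to 60 N. Pads are 19 mm wide; open, the fingers measure 130 mm over their backs; the gripper's body (78 mm by 193 mm) begins 47 mm behind the grasp point.
Start: joints at [90.934, 20.546, 0.682, 0, -70.136, -16.507], TCP at [0.181, 0.65, 0.246] pointing down, gripper open.
Joint ranges: [-176.03, 176.03], [-82.01, 121.73], [-58.28, 71.71], [-173.87, 95.51], [-174.79, -0.11], [-173.66, 173.66]. Speed limits (degrees/s): [136.94, 136.94, 172.46, 180, 180, 180].

## Interface

Orientations are given as [roll, pitch, yaw] about the fixed x, y, z axes, in that order (R = Rz(yaw) Ry(pitch) Rx(roll)).
In Python, from plant import r, optics gives the robot as it stands. The module is installed in compiled form; this text tells all that it offers.
- The arm moves only by the tool step_arm, never from a script. Its argument "increments" is a list of rows, each an object of numbers: "tx", "ty", "tz": the shift along the world's x, y, z in mm; "ax", "ay", "az": the turn, a rotation vector about the world's x, y, z in degrees; "claw": the gripper command: -1 is shut, 1 is fully open, values between are in proportion. In form: [{"tx": .., "ty": .., "tz": .., "ax": .., "ay": .., "az": .., "claw": ..}, ...]. A call has 1 to 12 rows; each row shifts and turns the commanded pose from where the row before left it; what a row does not reach is not made up. A row lasts 1/10 s, in which the tool goes at most 50 mm and 8.59 degrees, less where a joint would pass 70% of its speed; a pose out of reach is approached as far as the arm can. A call with a gripper value outside its range is refused whole. The fingers move at their own pace and stop on an object; "newtons" is the grip in N (left out, the last holds). Time passes only in rows, so rows that do not move let the fingers close. It gives the time, the measured TCP pose, the force and the opening at its end, in the units of the state.
- r.get_state(): the state, without advancing time (a new reading comes with each control period).
- optics.capture(name): name is "side" or "top"; returns a dict with "image" (400x640x3 uint8, blue, green, red), "depth" (400x640 float32, m along the optical axis (not along the pixel's ray), 0 where there is no reading), "fx", "fy", "cx", "cy" (pixels), "distortion" ([k1, k2, p1, p2, k3] as OpenCV has them; the pictures are not rectified), "R" (3x3) and "t" (3): a world point X has camera coordinates R X + t. Camera axes: x right, y down, z forward; pixel columns grow to the right and rows downward; lengths in m; the calibration is good to about 2 mm. A picture is of the moment at which its call begins.
- r.close_job(): hands the job in, once; it reports no verdict.
The state is a dict: "time_s": time; "joints": joint angles; "qd": joint speeds; "joint_torque": joint torques, N m; "tcp_pos": TCP position; "eef_rot": TCP orientation; "contact_force": force on the tool from outside, world axes, zero at the start; "moment": the same for the moment, N m; "gripper_width": finger opening in m.
Only numpy, scipy, OpenCV 4.12 (cv2) and the standard library are available. Lean on these libraries where they do the work, as an engineer would, in place of code of your own. Each camera call takes 0.05 s, during which the arm holds its last target. There are 200 camera calls.

## Working session

There is one attempt and no reset: what is moved stays moved. The work goes in short steps, Python scripts to look and compute and a tool call to move; the robot and the scene stay as the last step left them, time stands still between calls to the robot, and variables do not carry over. Pictures are saved under pics/ and viewed, about 8 in all and at most 12, crops included, and the job is handed in when it is done.

Besides the shell and the picture viewer there is one more tool, called after "Request:" in YAML: its name, and indented under it one key for each argument. step_arm: Moves the arm, as the interface text tells. Its arguments: {"type":"object","properties":{"increments":{"type":"array","items":{"type":"object","properties":{"tx":{"type":"number"},"ty":{"type":"number"},"tz":{"type":"number"},"ax":{"type":"number"},"ay":{"type":"number"},"az":{"type":"number"},"claw":{"type":"number"}}}},"newtons":{"type":"number"}},"required":["increments"]}

```bash
mkdir -p pics; cat > h.py <<'E'
import numpy as np, cv2
from plant import r, optics
def cap(n):
    c=optics.capture(n); c["K"]=np.array([[c["fx"],0,c["cx"]],[0,c["fy"],c["cy"]],[0,0,1.]]); c["D"]=np.array(c["distortion"],float)
    c["R"]=np.array(c["R"]); c["t"]=np.array(c["t"]); return c
def ray(c,uv):
    p=cv2.undistortPoints(np.array(uv,float).reshape(-1,1,2),c["K"],c["D"]).reshape(-1,2)
    d=np.c_[p,np.ones(len(p))]@c["R"]; o=-c["R"].T@c["t"]; return o,d
def onz(c,uv,z):
    o,d=ray(c,uv); return o+d*((z-o[2])/d[:,2])[:,None]
def proj(c,X):
    return cv2.projectPoints(np.array(X,float).reshape(-1,1,3),cv2.Rodrigues(c["R"])[0],c["t"],c["K"],c["D"])[0].reshape(-1,2)
def cloud(c):
    v,u=np.mgrid[0:400,0:640]; uv=np.c_[u.ravel(),v.ravel()]
    p=cv2.undistortPoints(uv.astype(float).reshape(-1,1,2),c["K"],c["D"]).reshape(-1,2)
    z=c["depth"].ravel()[:,None]; X=(np.c_[p,np.ones(len(p))]*z-c["t"])@c["R"]; X[z[:,0]==0]=np.nan
    return X.reshape(400,640,3)
E
cat > a.py <<'E'
from h import *
for n in("top","side"):
    c=cap(n); cv2.imwrite(f"pics/{n}0.png",c["image"]); print(n,-c["R"].T@c["t"],c["R"][2],c["fx"])
print(r.get_state())
E
python3 a.py
```

```text
top [0.3984412  0.03393786 1.16243035] [ 0.08546886 -0.00813577 -0.99630762] 431.79296329717874
side [ 0.33282843 -0.65339087  0.75055059] [ 0.14567218  0.68860869 -0.7103504 ] 362.3421074757584
{'time_s': 0.1, 'joints': array([ 9.09342925e+01,  2.05868060e+01,  6.39887222e-01, -1.73152826e-02,
       -7.01356161e+01, -1.65074441e+01]), 'qd': array([ 0.07703198, -0.10278145,  0.07295579, -0.05588702,  0.0509481 ,
        0.00504092]), 'joint_torque': array([-2.98324048e-03, -5.84165704e+01,  2.93752491e+01,  7.01560423e+00,
        1.01923183e-02, -5.23477411e-05]), 'tcp_pos': array([0.18112606, 0.64982928, 0.24473017]), 'eef_rot': array([ 1.79916241e+02, -7.84603450e-03, -1.55790412e+01]), 'contact_force': array([-0.5775974 ,  0.49063703,  0.05214266]), 'moment': array([-0.00241954, -0.02035283,  0.00733165]), 'gripper_width': 0.08776398167821761}
```

View pics/top0.png

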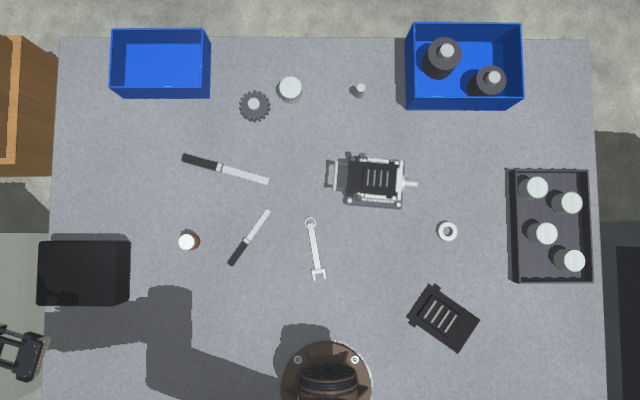

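View pics/side0.png

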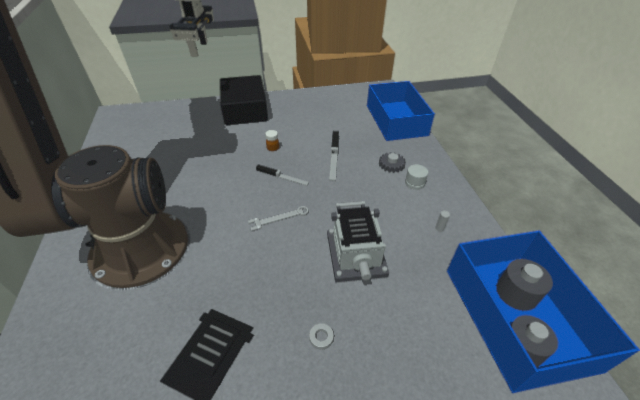

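Top view: two bars, A from (183,157) to (268,182) and B from (231,263) to (269,211). The cover candidates are the one on the housing at (377,179) and a larger loose one at (443,318). The housing's rest is at (332,175), so its prying side faces left, roughly world +y. Next I'll measure lengths and poses.

```bash
cat > b.py <<'E'
from h import *
c=cap("top"); np.set_printoptions(precision=4,suppress=True)
for n,p in dict(A=[(183,157),(268,182)],B=[(231,263),(269,211)]).items():
    X=onz(c,p,0.01); print(n,X,np.linalg.norm(X[1]-X[0]))
P=cloud(c); H=P[...,2]
for n,(u0,v0,u1,v1) in dict(A=(170,140,285,200),B=(215,200,285,275),hous=(318,140,425,220),big=(400,275,490,360)).items():
    h=H[v0:v1,u0:u1]; print(n,"floor",np.nanmedian(h),"p99",np.nanpercentile(h,99.5))
    if n in "AB":
        im=c["image"][v0:v1,u0:u1]; g=im.max(2)
        for nm,m in (("dark",g<70),("bright",g>190)):
            k,l,s,ct=cv2.connectedComponentsWithStats(m.astype(np.uint8)); i=1+s[1:,4].argmax()
            ys,xs=np.nonzero(l==i); z=0.022 if nm=="dark" else 0.005
            X=onz(c,np.c_[xs+u0,ys+v0],z)[:,:2]; rc=cv2.minAreaRect((X*1000).astype(np.float32)); print(nm,len(xs),rc,np.round(cv2.boxPoints(rc)).tolist())
s=cap("side")
a=cv2.resize(c["image"][135:225,315:430],None,fx=5,fy=5,interpolation=cv2.INTER_CUBIC)
b=cv2.resize(s["image"][195:290,310:410],None,fx=4.7,fy=4.7,interpolation=cv2.INTER_CUBIC)
d=cv2.resize(c["image"][140:275,160:290],None,fx=2,fy=2)
cv2.imwrite("pics/crop1.png",a); print(a.shape)
W=np.zeros((450+b.shape[0],800,3),np.uint8)
cv2.imwrite("pics/crop2.png",b)
E
python3 b.py
```

```text
A [[0.6055 0.3872 0.01  ]
 [0.5377 0.1569 0.01  ]] 0.24009856590892623
B [[0.3221 0.2527 0.01  ]
 [0.4598 0.1535 0.01  ]] 0.1697332175736159
A floor 0.0003234189063227894 p99 0.024915247251809183
dark 239 ((591.8502807617188, 340.6879577636719), (90.70085906982422, 19.527076721191406), 74.31246948242188) [[570.0, 300.0], [589.0, 294.0], [614.0, 382.0], [595.0, 387.0]]
bright 335 ((558.0258178710938, 219.53195190429688), (128.69154357910156, 20.837312698364258), 74.01490020751953) [[530.0, 161.0], [550.0, 155.0], [586.0, 279.0], [566.0, 284.0]]
B floor 0.0003050926543596878 p99 0.018742624762675648
dark 118 ((347.4972229003906, 235.6481475830078), (13.310877799987793, 66.26280975341797), 55.679595947265625) [[316.0, 249.0], [371.0, 211.0], [379.0, 222.0], [324.0, 260.0]]
bright 200 ((420.53118896484375, 185.0396728515625), (15.102409362792969, 104.69602966308594), 54.025020599365234) [[374.0, 210.0], [458.0, 148.0], [467.0, 160.0], [383.0, 222.0]]
hous floor 0.001433108864544947 p99 0.10500407477685594
big floor 0.0009891659276699246 p99 0.01632764364017324
(450, 575, 3)
```

View pics/crop1.png

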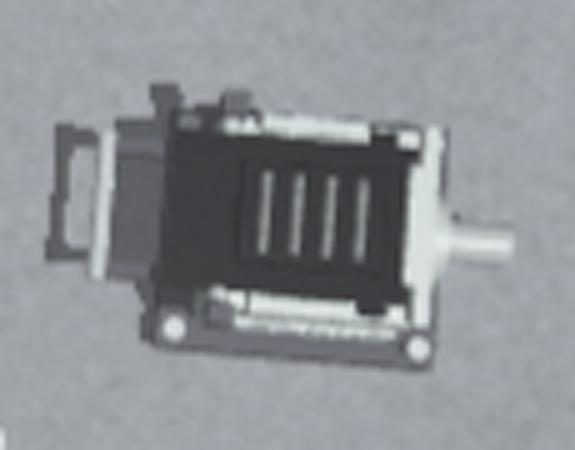

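View pics/crop2.png

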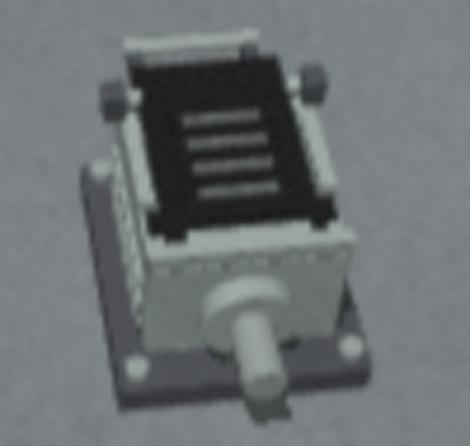

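Bar A measures 240 x 21 mm, so it is the one meant; B is only 170 mm. The cover on the housing is the smaller one and the only one in catches. In crop 1 the rest is the bright stripe (108,130)-(97,278), the lip edge is near x=168, and the ball blocks are at (237,100) and (217,312). Next I'll measure the housing pose.

```bash
cat > c.py <<'E'
from h import *
np.set_printoptions(precision=1,suppress=True)
T=cap("top"); S=cap("side")
def big(m,off):
    k,l,s,ct=cv2.connectedComponentsWithStats(m.astype(np.uint8)); i=1+s[1:,4].argmax(); ys,xs=np.nonzero(l==i); return np.c_[xs+off[0],ys+off[1]]
# cover dark mask, top
im=T["image"][135:225,315:430].max(2); p=big(im<75,(315,135)); X=onz(T,p,.094)[:,:2]*1000
rc=cv2.minAreaRect(X.astype(np.float32)); print("cover top",len(p),rc,cv2.boxPoints(rc).round().tolist())
im=S["image"][195:290,310:410].max(2); p=big(im<45,(310,195)); X=onz(S,p,.094)[:,:2]*1000
rc=cv2.minAreaRect(X.astype(np.float32)); print("cover side",len(p),rc,cv2.boxPoints(rc).round().tolist())
# rest
im=T["image"][158:193,330:340].max(2); p=big(im>185,(330,158)); X=onz(T,p,.077)[:,:2]*1000
rc=cv2.minAreaRect(X.astype(np.float32)); print("rest top",len(p),rc)
im=S["image"][200:210,333:368].max(2); p=big(im>130,(333,200)); X=onz(S,p,.077)[:,:2]*1000
rc=cv2.minAreaRect(X.astype(np.float32)); print("rest side",len(p),rc)
q=lambda l:[(315+a/5-.4,135+b/5-.4) for a,b in l]
print("bolts top",onz(T,q([(173,328),(419,348)]),.025)*1000)
print("plate corner low",onz(T,q([(430,372)]),.02)*1000)
q=lambda l:[(310+a/4.7-.4,195+b/4.7-.4) for a,b in l]
print("plate side: L-near, R-near, L-far",onz(S,q([(120,392),(370,370),(85,168)]),.02)*1000)
P=cloud(T)*1000; H=P[135:225,315:430]
m=(H[...,2]>70)&(H[...,2]<84); print("70-84 pts",m.sum(),np.median(H[m],0),H[m].min(0),H[m].max(0))
m=(H[...,2]>86); print(">86",m.sum(),cv2.minAreaRect(H[m][:,:2].astype(np.float32)))
for y in range(325,425,6): print(P[178,y],end=' ')
E
python3 c.py
```

```text
cover top 1300 ((536.4896240234375, -110.16854858398438), (122.61247253417969, 93.43194580078125), 85.01686096191406) [[485.0, -167.0], [578.0, -175.0], [588.0, -53.0], [495.0, -45.0]]
cover side 842 ((537.5490112304688, -111.27316284179688), (111.80641174316406, 89.38861083984375), 85.70975494384766) [[489.0, -164.0], [578.0, -170.0], [586.0, -59.0], [497.0, -52.0]]
rest top 58 ((546.3473510742188, -20.971567153930664), (5.90084981918335, 74.30647277832031), 85.07109832763672)
rest side 162 ((544.3991088867188, -24.60828971862793), (32.69398880004883, 89.45872497558594), 78.84812927246094)
bolts top [[ 487.6  -59.7   25. ]
 [ 477.1 -190.    25. ]]
plate corner low [[ 464.6 -196.6   20. ]]
plate side: L-near, R-near, L-far [[ 466.  -198.4   20. ]
 [ 592.9 -210.4   20. ]
 [ 480.2  -52.4   20. ]]
70-84 pts 255 [532.5 -30.2  76. ] [ 479.5 -196.    70.4] [587.  -12.2  82.9]
>86 2096 ((535.5733032226562, -118.865478515625), (132.3064727783203, 115.6824951171875), 84.76498413085938)
[549.9   3.6   0.7] [550.  -12.7   0.1] [550.4 -29.2  -3.1] [550.  -45.3   0.4] [537.8 -53.9  93.6] [538.1 -69.1  91.4] [537.5 -83.6  96.3] [536.6 -97.7 103.5] [ 537.3 -113.3   98.1] [ 537.3 -128.3   98. ] [ 537.4 -143.3   97.9] [ 537.4 -158.2   97.8] [ 537.6 -173.5   96.2] [ 539.7 -191.8   80.6] [ 550.3 -225.2   -0.7] [ 550.2 -241.4    0.2] [ 550.3 -257.9   -0.2]
```

Estimates:
- **Housing:** origin about (536, -130.5) mm, yaw -95°. The rest top is at (546, -21, 78). Plate, rest and cover edges agree within about 4 mm.
- **Bar:** origin (573, 272), yaw -106°, grip point (582, 306).

Next I'll move above the grip.

Request:
step_arm:
  increments:
    - {"tx": 33.4, "ty": -28.7, "tz": -8, "az": -7.53, "claw": 1}
    - {"tx": 33.4, "ty": -28.7, "tz": -8, "az": -7.53}
    - {"tx": 33.4, "ty": -28.7, "tz": -8, "az": -7.53}
    - {"tx": 33.4, "ty": -28.7, "tz": -8, "az": -7.53}
    - {"tx": 33.4, "ty": -28.7, "tz": -8, "az": -7.53}
    - {"tx": 33.4, "ty": -28.7, "tz": -8, "az": -7.53}
    - {"tx": 33.4, "ty": -28.7, "tz": -8, "az": -7.53}
    - {"tx": 33.4, "ty": -28.7, "tz": -8, "az": -7.53}
    - {"tx": 33.4, "ty": -28.7, "tz": -8, "az": -7.53}
    - {"tx": 33.4, "ty": -28.7, "tz": -8, "az": -7.53}
    - {"tx": 33.4, "ty": -28.7, "tz": -8, "az": -7.53}
    - {"tx": 33.4, "ty": -28.7, "tz": -8, "az": -7.53}
  newtons: 45

```text
$.increments[0]: bad value
```

Request:
step_arm:
  increments:
    - {}
    - {}

```text
$.increments[0]: bad value
```

Request:
step_arm:
  increments:
    - {"tx": 33.4, "ty": -28.7, "tz": -8, "ax": 0, "ay": 0, "az": -7.53, "claw": 1}
    - {"tx": 33.4, "ty": -28.7, "tz": -8, "ax": 0, "ay": 0, "az": -7.53, "claw": 1}
    - {"tx": 33.4, "ty": -28.7, "tz": -8, "ax": 0, "ay": 0, "az": -7.53, "claw": 1}
    - {"tx": 33.4, "ty": -28.7, "tz": -8, "ax": 0, "ay": 0, "az": -7.53, "claw": 1}
    - {"tx": 33.4, "ty": -28.7, "tz": -8, "ax": 0, "ay": 0, "az": -7.53, "claw": 1}
    - {"tx": 33.4, "ty": -28.7, "tz": -8, "ax": 0, "ay": 0, "az": -7.53, "claw": 1}
    - {"tx": 33.4, "ty": -28.7, "tz": -8, "ax": 0, "ay": 0, "az": -7.53, "claw": 1}
    - {"tx": 33.4, "ty": -28.7, "tz": -8, "ax": 0, "ay": 0, "az": -7.53, "claw": 1}
    - {"tx": 33.4, "ty": -28.7, "tz": -8, "ax": 0, "ay": 0, "az": -7.53, "claw": 1}
    - {"tx": 33.4, "ty": -28.7, "tz": -8, "ax": 0, "ay": 0, "az": -7.53, "claw": 1}
    - {"tx": 33.4, "ty": -28.7, "tz": -8, "ax": 0, "ay": 0, "az": -7.53, "claw": 1}
    - {"tx": 33.4, "ty": -28.7, "tz": -8, "ax": 0, "ay": 0, "az": -7.53, "claw": 1}
  newtons: 45

```text
time_s: 1.5
tcp_pos: [0.5833, 0.3045, 0.1494]
eef_rot: [-180.0, 0.0, -106.2]
contact_force: [0.5, 1.3, 0.2]
gripper_width: 0.0878
```

Request:
step_arm:
  increments:
    - {"tx": 0, "ty": 0, "tz": 0, "ax": 0, "ay": 0, "az": 0, "claw": 1}
    - {"tx": 0, "ty": 0, "tz": 0, "ax": 0, "ay": 0, "az": 0, "claw": 1}

```text
time_s: 1.7
tcp_pos: [0.5826, 0.3046, 0.1489]
eef_rot: [180.0, -0.1, -106.0]
contact_force: [-0.8, -0.1, 0.9]
gripper_width: 0.0876
```

Request:
step_arm:
  increments:
    - {"tx": 0, "ty": 0.5, "tz": -35, "ax": 0, "ay": 0, "az": 0, "claw": 1}
    - {"tx": 0, "ty": 0.5, "tz": -35, "ax": 0, "ay": 0, "az": 0, "claw": 1}
    - {"tx": 0, "ty": 0, "tz": -25, "ax": 0, "ay": 0, "az": 0, "claw": 1}
    - {"tx": 0, "ty": 0, "tz": -20, "ax": 0, "ay": 0, "az": 0, "claw": 1}
    - {"tx": 0, "ty": 0, "tz": -12, "ax": 0, "ay": 0, "az": 0, "claw": 1}
    - {"tx": 0, "ty": 0, "tz": 0, "ax": 0, "ay": 0, "az": 0, "claw": 1}
    - {"tx": 0, "ty": 0, "tz": 0, "ax": 0, "ay": 0, "az": 0, "claw": 1}

```text
time_s: 2.4
tcp_pos: [0.5822, 0.3077, 0.0235]
eef_rot: [-180.0, 0.0, -105.9]
contact_force: [0.1, -0.6, 0.5]
gripper_width: 0.088
```

Request:
step_arm:
  increments:
    - {"tx": 0, "ty": 0, "tz": 0, "ax": 0, "ay": 0, "az": 0, "claw": -1}
    - {"tx": 0, "ty": 0, "tz": 0, "ax": 0, "ay": 0, "az": 0, "claw": -1}
    - {"tx": 0, "ty": 0, "tz": 0, "ax": 0, "ay": 0, "az": 0, "claw": -1}
    - {"tx": 0, "ty": 0, "tz": 0, "ax": 0, "ay": 0, "az": 0, "claw": -1}
    - {"tx": 0, "ty": 0, "tz": 0, "ax": 0, "ay": 0, "az": 0, "claw": -1}
    - {"tx": 0, "ty": 0, "tz": 0, "ax": 0, "ay": 0, "az": 0, "claw": -1}
    - {"tx": 0, "ty": 0, "tz": 0, "ax": 0, "ay": 0, "az": 0, "claw": -1}
    - {"tx": 0, "ty": 0, "tz": 0, "ax": 0, "ay": 0, "az": 0, "claw": -1}
  newtons: 45

```text
time_s: 3.2
tcp_pos: [0.582, 0.3068, 0.0225]
eef_rot: [180.0, -0.0, -105.9]
contact_force: [-0.5, -0.4, 0.4]
gripper_width: 0.0292
```

Request:
step_arm:
  increments:
    - {"tx": 0, "ty": 0, "tz": 0, "ax": 0, "ay": 0, "az": 0, "claw": -1}
    - {"tx": 0, "ty": 0, "tz": 0, "ax": 0, "ay": 0, "az": 0, "claw": -1}
    - {"tx": 0, "ty": 0, "tz": 0, "ax": 0, "ay": 0, "az": 0, "claw": -1}
    - {"tx": 0, "ty": 0, "tz": 0, "ax": 0, "ay": 0, "az": 0, "claw": -1}
    - {"tx": 0, "ty": 0, "tz": 0, "ax": 0, "ay": 0, "az": 0, "claw": -1}
  newtons: 55

```text
time_s: 3.7
tcp_pos: [0.582, 0.3068, 0.0225]
eef_rot: [180.0, -0.0, -105.9]
contact_force: [0.2, 0.2, -0.8]
gripper_width: 0.0219
```

Request:
step_arm:
  increments:
    - {"tx": 0, "ty": 0, "tz": 10, "ax": 0, "ay": 0, "az": 0, "claw": -1}
    - {"tx": 0, "ty": 0, "tz": 30, "ax": 0, "ay": 0, "az": 0, "claw": -1}
    - {"tx": 0, "ty": 0, "tz": 30, "ax": 0, "ay": 0, "az": 0, "claw": -1}
    - {"tx": 0, "ty": 0, "tz": 30, "ax": 0, "ay": 0, "az": 0, "claw": -1}
    - {"tx": 0, "ty": 0, "tz": 0, "ax": 0, "ay": 0, "az": 0, "claw": -1}
    - {"tx": 0, "ty": 0, "tz": 0, "ax": 0, "ay": 0, "az": 0, "claw": -1}

```text
time_s: 4.3
tcp_pos: [0.5821, 0.307, 0.1238]
eef_rot: [-180.0, 0.1, -105.9]
contact_force: [0.7, 0.2, -2.8]
gripper_width: 0.0212
```

```bash
cat > d.py <<'E'
from h import *
import sys
np.set_printoptions(precision=1,suppress=True)
from scipy.spatial.transform import Rotation as Ro
st=r.get_state(); print(st["time_s"],st["tcp_pos"]*1000,st["eef_rot"],st["contact_force"],st["moment"],st["gripper_width"])
# predicted blade corners in the images, assuming underside at TCP - 22
T=cap("top"); S=cap("side"); n=sys.argv[1]
cv2.imwrite(f"pics/t{n}.png",T["image"]); cv2.imwrite(f"pics/s{n}.png",S["image"])
R=Ro.from_euler("xyz",st["eef_rot"],degrees=True).as_matrix()
tip=st["tcp_pos"]+R@np.array([.155,0,.022-.0025]); print("tip pred",tip*1000,proj(T,tip),proj(S,tip))
E
python3 d.py 1; python3 - <<'E'
from h import *
T=cv2.imread("pics/t1.png");S=cv2.imread("pics/s1.png")
a=cv2.resize(T[120:220,150:310],(800,500),interpolation=cv2.INTER_CUBIC)[:,:430]; b=cv2.resize(S[100:200,290:380],(360,400),interpolation=cv2.INTER_CUBIC)
W=np.zeros((500,790,3),np.uint8); W[:,:430]=a; W[:400,430:]=b; cv2.imwrite("pics/c3.png",W)
E
```

```text
4.3 [582.1 307.  123.8] [-180.     0.1 -105.9] [ 0.7  0.2 -2.8] [ 0. -0.  0.] 0.02117454270474751
tip pred [539.5 158.  104. ] [[263.5 176.7]] [[332.8 153.8]]
```

View pics/c3.png

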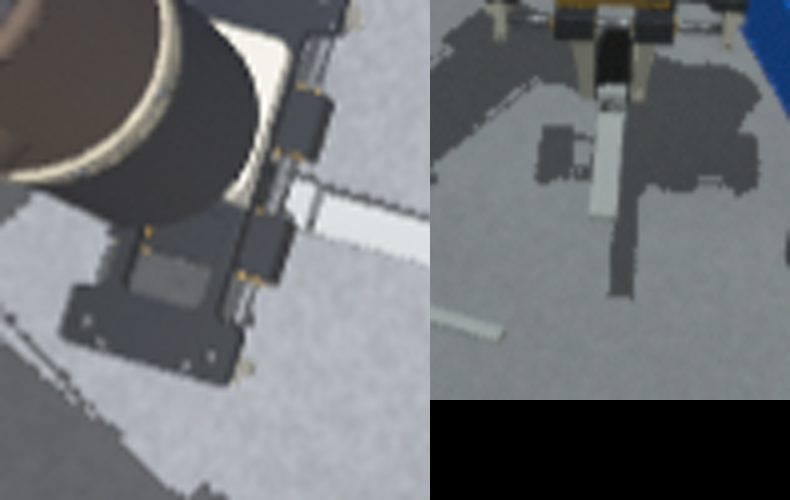

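The grasp is good: the tip is seen at side px (333,153.8), and the prediction was (332.8,153.8). Next I'll move to the front of the housing, with the tip at housing x ≈ -125 and yaw -95.

Request:
step_arm:
  increments:
    - {"tx": -3.6, "ty": -26.4, "tz": 0, "ax": 0, "ay": 0, "az": 1.8, "claw": -1}
    - {"tx": -3.6, "ty": -26.4, "tz": 0, "ax": 0, "ay": 0, "az": 1.8, "claw": -1}
    - {"tx": -3.6, "ty": -26.4, "tz": 0, "ax": 0, "ay": 0, "az": 1.8, "claw": -1}
    - {"tx": -3.6, "ty": -26.4, "tz": 0, "ax": 0, "ay": 0, "az": 1.8, "claw": -1}
    - {"tx": -3.6, "ty": -26.4, "tz": 0, "ax": 0, "ay": 0, "az": 1.8, "claw": -1}
    - {"tx": -3.6, "ty": -26.4, "tz": -10, "ax": 0, "ay": 0, "az": 1.9, "claw": -1}
    - {"tx": 0, "ty": 0, "tz": -8, "ax": 0, "ay": 0, "az": 0, "claw": -1}
    - {"tx": 0, "ty": 0, "tz": 0, "ax": 0, "ay": 0, "az": 0, "claw": -1}
    - {"tx": 0, "ty": 0, "tz": 0, "ax": 0, "ay": 0, "az": 0, "claw": -1}

```text
time_s: 5.3
tcp_pos: [0.5604, 0.1486, 0.1039]
eef_rot: [179.9, -0.1, -95.0]
contact_force: [0.2, 0.3, -1.5]
gripper_width: 0.0218
```

```bash
python3 d.py 2; python3 - <<'E'
from h import *
T=cv2.imread("pics/t2.png");S=cv2.imread("pics/s2.png")
a=cv2.resize(T[140:220,300:400],(500,400),interpolation=cv2.INTER_CUBIC); b=cv2.resize(S[170:240,325:390],(290,312),interpolation=cv2.INTER_CUBIC)
W=np.zeros((400,790,3),np.uint8); W[:,:500]=a; W[:312,500:]=b; cv2.imwrite("pics/c4.png",W)
E
```

```text
5.3 [560.4 148.6 103.9] [179.9  -0.1 -95. ] [ 0.2  0.3 -1.5] [ 0.1 -0.1  0. ] 0.021758134626629785
tip pred [546.7  -5.8  84.6] [[329.6 174.9]] [[349.2 197.3]]
```

View pics/c4.png

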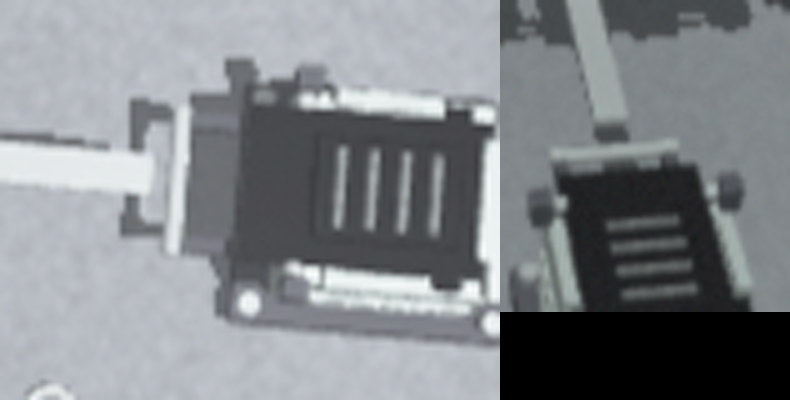

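The bar lines up with the rest. The tip is at crop (152,174) and the rest stripe at x≈180, a 15 mm gap as planned, and it is level with the slot. Now I'll insert it.

Request:
step_arm:
  increments:
    - {"tx": -0.7, "ty": -8, "tz": -0.5, "ax": 0, "ay": 0, "az": 0, "claw": -1}
    - {"tx": -0.7, "ty": -8, "tz": 0, "ax": 0, "ay": 0, "az": 0, "claw": -1}
    - {"tx": -0.7, "ty": -8, "tz": 0, "ax": 0, "ay": 0, "az": 0, "claw": -1}
    - {"tx": -0.7, "ty": -8, "tz": 0, "ax": 0, "ay": 0, "az": 0, "claw": -1}
    - {"tx": -0.7, "ty": -8, "tz": 0, "ax": 0, "ay": 0, "az": 0, "claw": -1}
    - {"tx": -0.7, "ty": -8, "tz": 0, "ax": 0, "ay": 0, "az": 0, "claw": -1}
    - {"tx": 0, "ty": 0, "tz": 0, "ax": 0, "ay": 0, "az": 0, "claw": -1}

```text
time_s: 6.1
tcp_pos: [0.556, 0.0992, 0.1041]
eef_rot: [180.0, -0.0, -95.1]
contact_force: [0.3, 0.9, -2.9]
gripper_width: 0.0216
```

Request:
step_arm:
  increments:
    - {"tx": -0.5, "ty": -6, "tz": 0, "ax": 0, "ay": 0, "az": 0, "claw": -1}
    - {"tx": -0.5, "ty": -5, "tz": 0, "ax": 0, "ay": 0, "az": 0, "claw": -1}
    - {"tx": -0.3, "ty": -3, "tz": 0, "ax": 0, "ay": 0, "az": 0, "claw": -1}
    - {"tx": 0, "ty": 0, "tz": 0, "ax": 0, "ay": 0, "az": 0, "claw": -1}

```text
time_s: 6.5
tcp_pos: [0.5548, 0.0861, 0.104]
eef_rot: [180.0, -0.0, -95.0]
contact_force: [0.3, 0.5, -2.1]
gripper_width: 0.0214
```

The tip is at housing x≈-62 with no contact. Now I'll pivot about the rest: 10° first to reach the lip, then on until the catches release.

Request:
step_arm:
  increments:
    - {"tx": 0, "ty": 0.3, "tz": -4.5, "ax": -1.99, "ay": 0.17, "az": 0, "claw": -1}
    - {"tx": 0, "ty": 0.3, "tz": -4.5, "ax": -1.99, "ay": 0.17, "az": 0, "claw": -1}
    - {"tx": 0, "ty": 0.3, "tz": -4.5, "ax": -1.99, "ay": 0.17, "az": 0, "claw": -1}
    - {"tx": 0, "ty": 0.3, "tz": -4.5, "ax": -1.99, "ay": 0.17, "az": 0, "claw": -1}
    - {"tx": 0, "ty": 0.3, "tz": -4.5, "ax": -1.99, "ay": 0.17, "az": 0, "claw": -1}
    - {"tx": 0, "ty": 0, "tz": 0, "ax": 0, "ay": 0, "az": 0, "claw": -1}
  newtons: 60

```text
time_s: 7.1
tcp_pos: [0.5548, 0.0883, 0.081]
eef_rot: [180.0, -10.1, -94.9]
contact_force: [-0.5, -0.7, 0.2]
gripper_width: 0.0214
```

Request:
step_arm:
  increments:
    - {"tx": 0, "ty": -0.2, "tz": -1.85, "ax": -1, "ay": 0.09, "az": 0, "claw": -1}
    - {"tx": 0, "ty": -0.2, "tz": -1.85, "ax": -1, "ay": 0.09, "az": 0, "claw": -1}
    - {"tx": 0, "ty": -0.2, "tz": -1.85, "ax": -1, "ay": 0.09, "az": 0, "claw": -1}
    - {"tx": 0, "ty": -0.2, "tz": -1.85, "ax": -1, "ay": 0.09, "az": 0, "claw": -1}
    - {"tx": 0, "ty": 0, "tz": 0, "ax": 0, "ay": 0, "az": 0, "claw": -1}

```text
time_s: 7.6
tcp_pos: [0.5558, 0.088, 0.0741]
eef_rot: [-179.9, -14.0, -95.0]
contact_force: [2.0, 3.7, -2.3]
gripper_width: 0.0214
```

Request:
step_arm:
  increments:
    - {"tx": 0, "ty": -0.4, "tz": -1.8, "ax": -1, "ay": 0.09, "az": 0, "claw": -1}
    - {"tx": 0, "ty": -0.4, "tz": -1.8, "ax": -1, "ay": 0.09, "az": 0, "claw": -1}
    - {"tx": 0, "ty": -0.4, "tz": -1.8, "ax": -1, "ay": 0.09, "az": 0, "claw": -1}
    - {"tx": 0, "ty": 0, "tz": 0, "ax": 0, "ay": 0, "az": 0, "claw": -1}

```text
time_s: 8.0
tcp_pos: [0.5548, 0.0858, 0.0684]
eef_rot: [180.0, -17.1, -95.0]
contact_force: [1.0, 0.8, -1.6]
gripper_width: 0.0216
```

```bash
python3 d.py 3; python3 - <<'E'
from h import *
T=cv2.imread("pics/t3.png");S=cv2.imread("pics/s3.png")
a=cv2.resize(T[140:220,310:400],(450,400),interpolation=cv2.INTER_CUBIC); b=cv2.resize(S[175:255,320:390],(350,400),interpolation=cv2.INTER_CUBIC)
cv2.imwrite("pics/c5.png",np.hstack([a,b]))
E
```

```text
8.0 [554.8  85.8  68.4] [180.  -17.1 -95. ] [ 1.   0.8 -1.6] [ 1.4 -0.4  0.2] 0.02158783020902453
tip pred [541.4 -67.5  95.4] [[354.5 176.5]] [[353.8 211.6]]
```

View pics/c5.png

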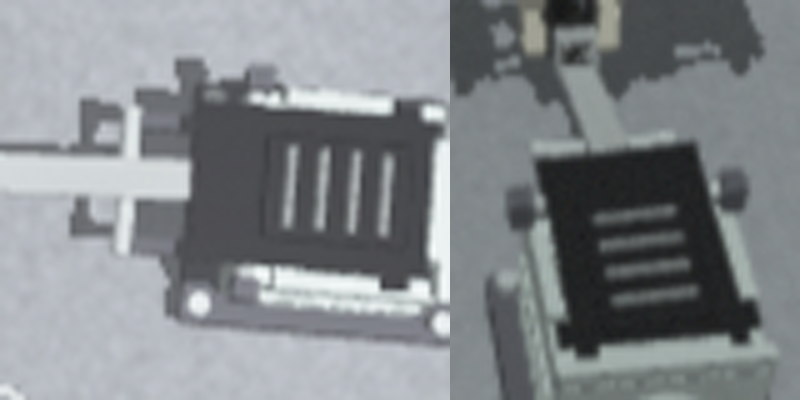

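The bar lies over the rest and under the lip (top crop (190,178)), and the lip is rising under load. I'll continue.

Request:
step_arm:
  increments:
    - {"tx": 0, "ty": -0.5, "tz": -1.9, "ax": -1, "ay": 0.09, "az": 0, "claw": -1}
    - {"tx": 0, "ty": -0.5, "tz": -1.9, "ax": -1, "ay": 0.09, "az": 0, "claw": -1}
    - {"tx": 0, "ty": -0.5, "tz": -1.9, "ax": -1, "ay": 0.09, "az": 0, "claw": -1}
    - {"tx": 0, "ty": 0, "tz": 0, "ax": 0, "ay": 0, "az": 0, "claw": -1}

```text
time_s: 8.5
tcp_pos: [0.5545, 0.084, 0.0626]
eef_rot: [179.9, -20.2, -95.0]
contact_force: [-0.8, -0.1, 0.2]
gripper_width: 0.0212
```

```bash
cat > e.py <<'E'
from h import *
np.set_printoptions(precision=1,suppress=True)
st=r.get_state(); print(st["contact_force"],st["moment"])
T=cap("top"); P=cloud(T)*1000
a=np.radians(-95); u=np.array([np.cos(a),np.sin(a)]); w=np.array([-u[1],u[0]]); d=P[...,:2]-[536,-130.5]
hx=d@u; hy=d@w; dark=T["image"].max(2)<80
for x in (-73,-66,-59,-52,-10,30):
    m=(abs(hx-x)<3)&(abs(hy)<30)&dark&(P[...,2]>80); print(x,m.sum(),np.median(P[...,2][m]) if m.any() else None)
E
python3 e.py
```

```text
[-0.8 -0.1  0.2] [ 0.8 -0.1 -0. ]
-73 57 108.58720097011846
-66 56 107.54910320914884
-59 60 106.93428097615885
-52 55 106.12997938707935
-10 50 105.27621424858123
30 50 96.91684096019183
```

The lip top reads 107.5 mm at x=-66, a 13.5 mm rise, and the moment dropped, so the catches have released. I'll back the bar off the way it came and see if the cover stays up.

Request:
step_arm:
  increments:
    - {"tx": 0, "ty": 0.5, "tz": 3.8, "ax": 2, "ay": -0.18, "az": 0, "claw": -1}
    - {"tx": 0, "ty": 0.5, "tz": 3.8, "ax": 2, "ay": -0.18, "az": 0, "claw": -1}
    - {"tx": 0, "ty": 0.5, "tz": 3.8, "ax": 2, "ay": -0.18, "az": 0, "claw": -1}
    - {"tx": 0, "ty": 0.5, "tz": 3.8, "ax": 2, "ay": -0.18, "az": 0, "claw": -1}
    - {"tx": 0, "ty": 0.5, "tz": 3.8, "ax": 2, "ay": -0.18, "az": 0, "claw": -1}
    - {"tx": 0, "ty": 0, "tz": 0, "ax": 0, "ay": 0, "az": 0, "claw": -1}

```text
time_s: 9.15
tcp_pos: [0.5551, 0.0865, 0.0828]
eef_rot: [-179.9, -9.9, -95.1]
contact_force: [0.4, 0.0, -1.3]
gripper_width: 0.0215
```

```bash
python3 e.py
```

```text
[ 0.4  0.  -1.3] [ 0.8 -0.2  0.1]
-73 57 108.78295260013563
-66 56 107.96748331605708
-59 61 106.15226130251887
-52 60 105.91010689312128
-10 49 105.44099803505716
30 49 96.43018992628164
```

The cover stays up on the balls. Next I'll level the bar and withdraw it.

Request:
step_arm:
  increments:
    - {"tx": 0, "ty": 0, "tz": 4.6, "ax": 2, "ay": -0.17, "az": 0, "claw": -1}
    - {"tx": 0, "ty": 0, "tz": 4.6, "ax": 2, "ay": -0.17, "az": 0, "claw": -1}
    - {"tx": 0, "ty": 0, "tz": 4.6, "ax": 2, "ay": -0.17, "az": 0, "claw": -1}
    - {"tx": 0, "ty": 0, "tz": 4.6, "ax": 2, "ay": -0.17, "az": 0, "claw": -1}
    - {"tx": 0, "ty": 0, "tz": 4.6, "ax": 1.9, "ay": -0.17, "az": 0, "claw": -1}
    - {"tx": 0, "ty": 0, "tz": 0, "ax": 0, "ay": 0, "az": 0, "claw": -1}

```text
time_s: 9.8
tcp_pos: [0.5551, 0.0866, 0.1054]
eef_rot: [-180.0, -0.0, -95.1]
contact_force: [0.0, -0.2, -1.6]
gripper_width: 0.0213
```

Request:
step_arm:
  increments:
    - {"tx": 0.9, "ty": 10, "tz": 0, "ax": 0, "ay": 0, "az": 0, "claw": -1}
    - {"tx": 0.9, "ty": 10, "tz": 0, "ax": 0, "ay": 0, "az": 0, "claw": -1}
    - {"tx": 1.4, "ty": 16, "tz": 0, "ax": 0, "ay": 0, "az": 0, "claw": -1}
    - {"tx": 1.7, "ty": 20, "tz": 0, "ax": 0, "ay": 0, "az": 0, "claw": -1}
    - {"tx": 1.7, "ty": 20, "tz": 0, "ax": 0, "ay": 0, "az": 0, "claw": -1}
    - {"tx": 0, "ty": 0, "tz": 0, "ax": 0, "ay": 0, "az": 0, "claw": -1}

```text
time_s: 10.4
tcp_pos: [0.5622, 0.1665, 0.105]
eef_rot: [-179.9, -0.0, -94.9]
contact_force: [0.2, 0.1, -2.0]
gripper_width: 0.0217
```

```bash
python3 e.py; python3 d.py 4; python3 - <<'E'
from h import *
T=cv2.imread("pics/t4.png");S=cv2.imread("pics/s4.png")
a=cv2.resize(T[140:220,280:390],(440,320),interpolation=cv2.INTER_CUBIC); b=cv2.resize(S[155:255,310:400],(288,320),interpolation=cv2.INTER_CUBIC)
cv2.imwrite("pics/c6.png",np.hstack([a,b]))
E
```

```text
[ 0.2  0.1 -2. ] [ 0.1 -0.   0. ]
-73 57 108.52553061589066
-66 58 107.76650124622572
-59 57 106.61570399949925
-52 60 105.23465420758407
-10 49 105.64046152722133
30 49 97.96517603732039
10.45 [561.7 165.3 104.9] [-180.    -0.1  -94.9] [ 0.1 -0.6 -2.7] [ 0.1  0.  -0. ] 0.021437820184412922
tip pred [548.5  10.8  85.5] [[323.  174.2]] [[348.3 192.6]]
```

View pics/c6.png

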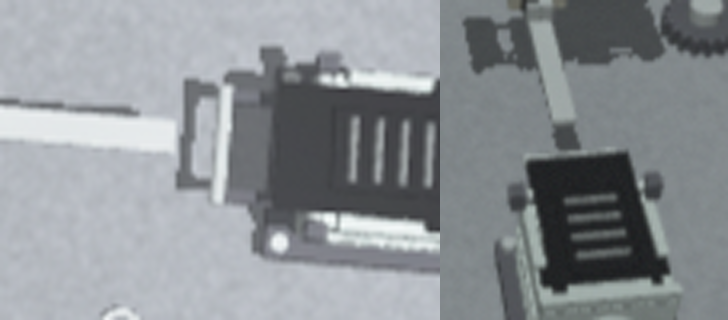

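The cover is up at 14 mm, the far edge is tucked in (side crop (560,283)), and the bar is clear. I'll carry it back to where it lay and put it down.

Request:
step_arm:
  increments:
    - {"tx": 3.4, "ty": 23.6, "tz": 0, "ax": 0, "ay": 0, "az": -1.8, "claw": -1}
    - {"tx": 3.4, "ty": 23.6, "tz": 0, "ax": 0, "ay": 0, "az": -1.8, "claw": -1}
    - {"tx": 3.4, "ty": 23.6, "tz": 0, "ax": 0, "ay": 0, "az": -1.8, "claw": -1}
    - {"tx": 3.4, "ty": 23.6, "tz": 0, "ax": 0, "ay": 0, "az": -1.8, "claw": -1}
    - {"tx": 3.4, "ty": 23.6, "tz": 0, "ax": 0, "ay": 0, "az": -1.8, "claw": -1}
    - {"tx": 3.3, "ty": 23.6, "tz": 0, "ax": 0, "ay": 0, "az": -1.9, "claw": -1}
    - {"tx": 0, "ty": 0, "tz": -25, "ax": 0, "ay": 0, "az": 0, "claw": -1}
    - {"tx": 0, "ty": 0, "tz": -25, "ax": 0, "ay": 0, "az": 0, "claw": -1}
    - {"tx": 0, "ty": 0, "tz": -15, "ax": 0, "ay": 0, "az": 0, "claw": -1}
    - {"tx": 0, "ty": 0, "tz": -10, "ax": 0, "ay": 0, "az": 0, "claw": -1}
    - {"tx": 0, "ty": 0, "tz": 0, "ax": 0, "ay": 0, "az": 0, "claw": -1}
    - {"tx": 0, "ty": 0, "tz": 0, "ax": 0, "ay": 0, "az": 0, "claw": -1}
  newtons: 45

```text
time_s: 11.75
tcp_pos: [0.5824, 0.3046, 0.0307]
eef_rot: [-180.0, -0.0, -105.9]
contact_force: [0.1, -0.4, -1.9]
gripper_width: 0.0216
```

Request:
step_arm:
  increments:
    - {"tx": 0, "ty": 0, "tz": -3, "ax": 0, "ay": 0, "az": 0, "claw": -1}
    - {"tx": 0, "ty": 0, "tz": -2, "ax": 0, "ay": 0, "az": 0, "claw": -1}
    - {"tx": 0, "ty": 0, "tz": -1, "ax": 0, "ay": 0, "az": 0, "claw": -1}
    - {"tx": 0, "ty": 0, "tz": 0, "ax": 0, "ay": 0, "az": 0, "claw": -1}

```text
time_s: 12.15
tcp_pos: [0.5818, 0.3045, 0.0242]
eef_rot: [-180.0, -0.0, -105.9]
contact_force: [-0.0, 0.9, -2.3]
gripper_width: 0.0215
```

Request:
step_arm:
  increments:
    - {"tx": 0, "ty": 0, "tz": -1, "ax": 0, "ay": 0, "az": 0, "claw": -1}
    - {"tx": 0, "ty": 0, "tz": -0.5, "ax": 0, "ay": 0, "az": 0, "claw": -1}
    - {"tx": 0, "ty": 0, "tz": 0, "ax": 0, "ay": 0, "az": 0, "claw": -1}

```text
time_s: 12.45
tcp_pos: [0.5818, 0.3045, 0.0225]
eef_rot: [-180.0, -0.1, -105.9]
contact_force: [0.4, -0.5, -1.9]
gripper_width: 0.0217
```

Request:
step_arm:
  increments:
    - {"tx": 0, "ty": 0, "tz": 0, "ax": 0, "ay": 0, "az": 0, "claw": 0}
    - {"tx": 0, "ty": 0, "tz": 0, "ax": 0, "ay": 0, "az": 0, "claw": 0.5}
    - {"tx": 0, "ty": 0, "tz": 0, "ax": 0, "ay": 0, "az": 0, "claw": 1}
    - {"tx": 0, "ty": 0, "tz": 0, "ax": 0, "ay": 0, "az": 0, "claw": 1}
    - {"tx": 0, "ty": 0, "tz": 0, "ax": 0, "ay": 0, "az": 0, "claw": 1}
    - {"tx": 0, "ty": 0, "tz": 0, "ax": 0, "ay": 0, "az": 0, "claw": 1}
    - {"tx": 0, "ty": 0, "tz": 0, "ax": 0, "ay": 0, "az": 0, "claw": 1}

```text
time_s: 13.15
tcp_pos: [0.5819, 0.3045, 0.0226]
eef_rot: [-180.0, -0.0, -105.9]
contact_force: [1.6, -0.4, 0.5]
gripper_width: 0.0718
```

Request:
step_arm:
  increments:
    - {"tx": 0, "ty": 0, "tz": 10, "ax": 0, "ay": 0, "az": 0, "claw": 1}
    - {"tx": 0, "ty": 0, "tz": 25, "ax": 0, "ay": 0, "az": 0, "claw": 1}
    - {"tx": 0, "ty": 0, "tz": 35, "ax": 0, "ay": 0, "az": 0, "claw": 1}
    - {"tx": -20, "ty": 30, "tz": 20, "ax": 0, "ay": 0, "az": 0, "claw": 1}
    - {"tx": -25, "ty": 35, "tz": 10, "ax": 0, "ay": 0, "az": 0, "claw": 1}
    - {"tx": -25, "ty": 35, "tz": 10, "ax": 0, "ay": 0, "az": 0, "claw": 1}
    - {"tx": -25, "ty": 35, "tz": 10, "ax": 0, "ay": 0, "az": 0, "claw": 1}
    - {"tx": -25, "ty": 35, "tz": 10, "ax": 0, "ay": 0, "az": 0, "claw": 1}
    - {"tx": -25, "ty": 35, "tz": 10, "ax": 0, "ay": 0, "az": 0, "claw": 1}
    - {"tx": -25, "ty": 35, "tz": 0, "ax": 0, "ay": 0, "az": 0, "claw": 1}
    - {"tx": 0, "ty": 0, "tz": 0, "ax": 0, "ay": 0, "az": 0, "claw": 1}

```text
time_s: 14.25
tcp_pos: [0.409, 0.5487, 0.1638]
eef_rot: [-180.0, 0.1, -105.7]
contact_force: [0.6, -0.7, -0.6]
gripper_width: 0.0875
```

```bash
python3 e.py; python3 d.py 5; sed -n '/^P=/q;p' b.py > /dev/null; python3 b.py | sed -n '1,8p'
```

```text
[ 0.6 -0.7 -0.6] [-0.  -0.1 -0. ]
-73 57 108.95161158581591
-66 60 107.48785100437058
-59 60 107.02941132451761
-52 57 106.30630495586706
-10 54 105.60255484220914
30 51 96.42979898078526
14.3 [410.  546.7 163.3] [-180.     0.  -105.7] [ 0.  -0.8 -0.2] [ 0.  -0.1  0. ] 0.08793016858472694
tip pred [368.  397.5 143.8] [[158.8 246.9]] [[264.1 104.7]]
A [[0.6055 0.3872 0.01  ]
 [0.5377 0.1569 0.01  ]] 0.24009856590892623
B [[0.3221 0.2527 0.01  ]
 [0.4598 0.1535 0.01  ]] 0.1697332175736159
A floor 0.0003826845660778895 p99 0.024910327164730146
dark 218 ((591.714599609375, 338.614501953125), (90.87840270996094, 19.5329647064209), 74.34046936035156) [[570.0, 297.0], [589.0, 292.0], [613.0, 380.0], [595.0, 385.0]]
bright 345 ((557.8580322265625, 217.07382202148438), (128.64849853515625, 21.070695877075195), 73.48088836669922) [[529.0, 158.0], [550.0, 152.0], [586.0, 276.0], [566.0, 282.0]]
B floor 0.00033434913683898736 p99 0.01807239399244122
```

View pics/s5.png

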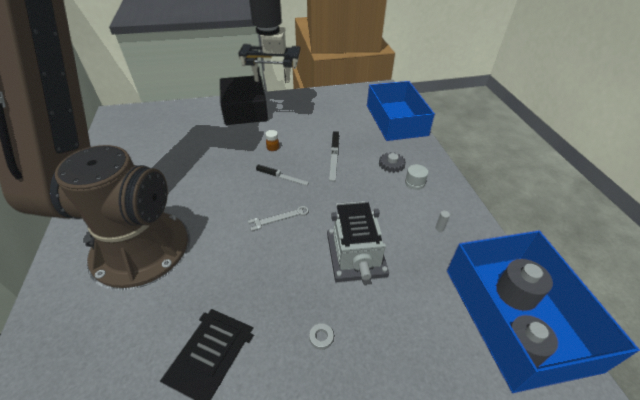

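The final side view shows the bar flat at (335,130)-(333,180), the cover raised on the housing at (358,222), and the bystanders unmoved. Contact force is near zero, so I'm handing in.

```bash
python3 -c "
from plant import r; print(r.close_job())"
```

```text
the job is handed in; nothing more can be done
None
```

The cover is levered up and stays on its ball catches. The bar is back flat on the bench where it first lay, released, and the job is handed in at about 14 s of the 53 s allowed.

- **Levering:** I used the 240 mm bar with its blade over the rest and under the lip, and tilted it to about 20°. The lip rose and the catches let go. Only the bar touched the cover.
- **Cover:** the lip top measured 107.5–108 mm at x = -66, both with the bar withdrawn and again at the end. That is about 13.5–14 mm up, as specified. In the last close-up the far edge was still tucked in place.
- **Bar:** it lies flat within about 3 mm of its original place, roughly 200 mm clear of the housing.
- **Other parts and forces:** the bystanders look unmoved in the final side view. Every force reading was under 5 N.

One check disagreed slightly: after withdrawal, the side view showed the blade tip about 1.4 pixels lower than predicted. The bar may have tilted about 1° in the grip, which did not affect laying it down.

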